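Find the ribbon cassette that fits the typewriter and shut the lid

ROBOT

A 7-joint arm with a two-finger parallel gripper is mounted at the origin on the work surface. World frame = base frame: x ahead of the robot, y to its left, z up, the work surface at z = 0. Lengths are in mm, angles in rad, forces in N, time in s.
With the tool pointing down it reaches from about 425 to 875 mm from the base axis. Payload 8.4 kg.
Tool frame: the origin (TCP) lies at the very end of the fingers, on their centre line; the grasp point (between the pads) lies 19 mm behind it (ctrl.tcp_to_grasp is the distance from the TCP to the grasp point, in mm); z points along the fingers, y is the line along which they close (so a half turn about z gives the same grasp; the last joint's range is limited). The gripper opens to 85 mm and grips with 20 to 120 N. Pads are 22 mm wide; open, the fingers measure 114 mm over their backs; the gripper's body (76 mm by 85 mm) begins 54 mm behind the grasp point. The pads swing forward as they close: fully open they stand 13 mm farther back than shut.
Start: joints at [1.093, 0.333, 0.04, 1.465, -0.013, 1.343, -0.059], TCP at [240.349, -603.9, 208.908] pointing down, gripper open.
Joint ranges: [-2.58, 2.58], [-0.38, 2.09], [-1.3, 1.39], [0.25, 2.4], [-1.5, 4.64], [0.08, 2.09], [-2.65, 2.65]. Speed limits (rad/s): [2.22, 2.22, 2.79, 2.79, 3.14, 3.14, 3.14].

INTERFACE

Orientations are given as [roll, pitch, yaw] about the fixed x, y, z axes, in that order (R = Rz(yaw) Ry(pitch) Rx(roll)).
In Python, from plant import ctrl gives the robot as it stands. The module is installed in compiled form; this text tells all that it offers.
- The arm moves only by the tool jog_arm, never from a script. Its argument "plan" is a list of rows, each a list of 2 entries, a list of its own where there are three numbers: the shift along the tool's x, y, z in m, then the turn about the tool's z in rad. In form: [[[tx, ty, tz], roll], ...]. A call has 1 to 20 rows; each row is the pose to reach, as a shift and turn from the pose commanded when the call began, along the tool's axes at that moment; what a row does not reach only later rows make up. A row lasts 1/8 s, in which the tool goes at most 62.5 mm and 10.7 degrees, less where a joint would pass 70% of its speed; a pose out of reach is approached as far as the arm can. A call with a gripper value outside its range is refused whole. "jaw" is the opening, from -1 (shut) to 1 (fully open), set as the call begins (left out, the last holds). The fingers move at their own pace and stop on an object; "force" is the grip in N (left out, the last holds). Time passes only in rows, so rows that repeat a pose let the fingers close. It gives the time, the measured TCP pose, the force, the opening and the grip force at its end, in the units of the state.
- ctrl.read_state(): the state, without advancing time (a new reading comes with each control period).
- ctrl.snapshot(name): name is "side" or "top"; returns (picture, depth): 400x640x3 uint8, red, green, blue; 400x640 float32, mm along the optical axis (not along the pixel's ray), 0 where there is no reading.
- ctrl.camera_info(name): a dict with "fx", "fy", "cx", "cy" (pixels), "T" (4x4, takes a point from camera to world coordinates). Camera axes: x right, y up, looking along -z (the intrinsics and any distortion apply to the point x, -y, -z); pixel columns grow to the right and rows downward; lengths in mm; the calibration is good to about 2 mm. A picture is of the moment at which its call begins. camera_info takes no time and is no camera call.
- ctrl.sign_off(): hands the job in; it is judged then, once.
The state is a dict: "time": time; "joints": joint angles; "joint_vel": joint speeds; "tau": joint torques, N m; "tool_pos": TCP position; "eef_rot": TCP orientation; "ft_force": force on the tool from outside, world axes, zero at the start; "wrist_torque": the same for the moment, N m; "gripper_width": finger opening in mm; "gripper_force": force on a finger pad.
Only numpy, scipy, OpenCV 4.12 (cv2) and the standard library are available. Lean on these libraries where they do the work, as an engineer would, in place of code of your own. Each camera call takes 0.05 s, during which the arm holds its last target. There are 200 camera calls.

TASK

Only one of the three look-alike black ribbon cassettes fits the typewriter today: find the one that drops fully home in the orange bay under the open lid, trying them in turn as far as needed. Leave that one in the bay and the other two lying flat on the desk, blue grip upward, then shut the lid completely. Do not disturb the mug, the paperweight or the stapler.

Things in the scene. Friction and masses are not known exactly. Their poses are not given: they have to be found in the camera images.
- typewriter: Grey typewriter, fixed; place and yaw vary. 380 mm wide (x), 320 deep (y): keyboard on +y, lid hinge along -y. Origin: centre of underside, z up; bay centre at y = -55 mm. Under the lid a black deck 60 mm above the desk, in casing walls up to 100 mm; a fixed roller (top 90 mm up) runs along x 67 mm behind the bay centre. Keyboard half at most 64 mm high. (Spare bay plates in a box: not needed.)
- bay (a point): Centre of the bay's floor, a rectangular cavity 16 mm deep with a 2 mm chamfer in an orange plate level with the deck. Axes as the typewriter's. Floor 44 mm above the desk. The plate is one of three: cavity 89 by 45, 80 by 54 or 71 by 63 mm (x by y). The right cassette (4 mm smaller both ways) drops home, x along the bay's x, either way round; others stay on the mouth, 14 to 16 mm up.
- cassette_a: Ribbon cassette, body 85 mm (x) by 41 mm (y); one of three look-alikes loose on the desk, in any order. Origin: centre of underside, z up. Black body 20 mm thick; centred on top a blue grip fin 14 mm thick (x), 36 long (y), rising to 44 mm above the underside. About 90 g. Which one fits changes and is not told.
- cassette_b: Ribbon cassette, body 76 mm (x) by 50 mm (y); otherwise as cassette_a.
- cassette_c: Ribbon cassette, body 67 mm (x) by 59 mm (y); otherwise as cassette_a.
- lid (a joint): Lid angle in rad: 0 shut (flat on the casing), about 1.6 standing open. Stiff friction hinge: stays where it is left; 2 to 5 N at the free edge pushes it. A cassette that is not home keeps it from closing.
- lid_hinge (a point): Middle of the lid's hinge line, 100.5 mm above the desk, 97 mm behind the bay centre; axes as the typewriter's. The hinge runs along x; the shut lid extends 180 mm from here along +y. The lid is a grey panel 376 mm (x) by 180 mm, 6 mm thick, the hinge line on its inner face.
- lid_edge (a point): Middle of the free edge of the lid, 180 mm from the hinge line, at mid thickness.
- mug: Blue ceramic mug of pencils, 80 mm across, 95 mm tall (pencils to 185 mm). Origin: centre of its underside. Bystander.
- paperweight: Green glass dome paperweight, 72 mm across, 47 mm tall. Origin: centre of its underside. Bystander.
- stapler: Steel stapler, 140 mm long (x), 36 mm wide, about 55 mm tall. Origin: centre of its underside. Bystander.
Mind the look-alikes: they are no part of the job. Leave any turquoise look-alike of the cassette_c alone.

How it is judged:
By the outcome, as a careful person would: the job done as asked, in the order asked, and still so for the second after the job is handed in, with the robot touching nothing.
It also fails if it takes over 72 s, if anything falls off the work surface, if the arm or the gripper's body presses on something with over 40 N, if the wrist force passes 120 N, or if a joint passes its speed limit or range.

## Working session

There is one attempt and no reset: what is moved stays moved. The work goes in short steps, Python scripts to look and compute and a tool call to move; the robot and the scene stay as the last step left them, time stands still between calls to the robot, and variables do not carry over. Pictures are saved under pics/ and viewed, at most 10 in all, crops included, and the job is handed in when it is done.

Besides the shell and the picture viewer there is one more tool, called after "Call:" as name(argument=value, ...), one argument or row to a line, values as JSON. jog_arm: Moves the arm, as the interface text tells. Its arguments: {"type":"object","properties":{"plan":{"type":"array"},"jaw":{"type":"number"},"force":{"type":"number"}},"required":["plan"]}

```bash
mkdir -p pics; cat > h.py <<'E'
import numpy as np, cv2
from plant import ctrl
def snap(n,f):
    p,d=ctrl.snapshot(n); cv2.imwrite(f'pics/{f}.png',p[:,:,::-1]); np.savez(f'pics/{f}.npz',p=p,d=d); return p,d
def world(n,d):
    c=ctrl.camera_info(n); v,u=np.mgrid[0:400,0:640]
    P=np.stack([(u-c['cx'])/c['fx']*d,-(v-c['cy'])/c['fy']*d,-d,np.ones_like(d)],-1)
    return (P@np.array(c['T']).T)[...,:3]
E
python3 - <<'E'
from h import *
for n in('top','side'):
    snap(n,n+'0'); c=ctrl.camera_info(n); print({k:(np.round(v,3).tolist()) for k,v in c.items()})
s=ctrl.read_state(); print({k:np.round(v,3).tolist() for k,v in s.items()})
E
```

```text
{'fx': 402.414, 'fy': 402.414, 'cx': 318.909, 'cy': 200.073, 'T': [[0.027, 0.988, -0.154, 335.008], [-1.0, 0.028, -0.001, 79.639], [0.003, 0.154, 0.988, 1210.994], [0.0, 0.0, 0.0, 1.0]]}
{'fx': 508.014, 'fy': 508.014, 'cx': 323.448, 'cy': 191.815, 'T': [[-0.992, 0.078, -0.1, 396.493], [-0.127, -0.596, 0.793, 1236.918], [0.003, 0.799, 0.601, 936.96], [0.0, 0.0, 0.0, 1.0]]}
{'time': 0.1, 'joints': [1.093, 0.334, 0.04, 1.466, -0.013, 1.343, -0.059], 'joint_vel': [-0.001, -0.002, 0.0, -0.002, -0.001, 0.0, -0.0], 'tau': [0.005, -66.001, 1.371, -40.647, 0.017, 0.009, -0.0], 'tool_pos': [240.18, -603.505, 208.115], 'eef_rot': [-3.14, 0.0, 0.379], 'ft_force': [0.311, -0.074, -0.27], 'wrist_torque': [0.032, 0.056, -0.065], 'gripper_force': 0.0, 'gripper_width': 85.47}
```

View pics/top0.png

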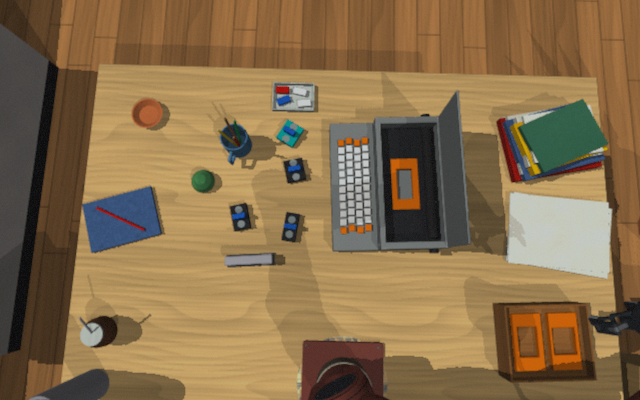

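View pics/side0.png

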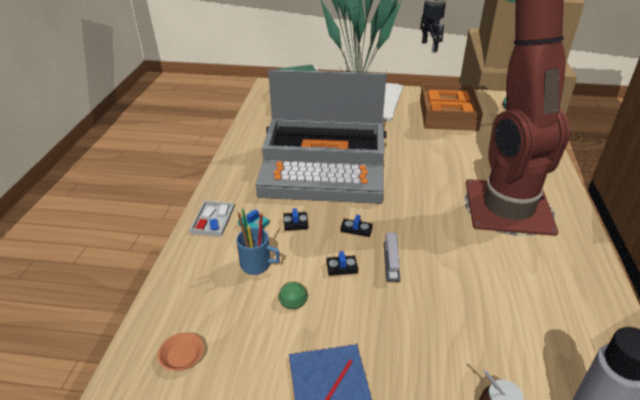

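The top view shows the typewriter, keyboard at left (world +y), with its bay at about (404,184). There are three black cassettes with blue grips at (240,217), (291,227) and (294,170). A turquoise look-alike sits at (291,133), to be left alone. The mug is at (236,140), the paperweight at (203,181) and the stapler at (250,260). Next I'll enlarge and measure.

```bash
python3 - <<'E'
from h import *
z=np.load('pics/top0.npz');p,d=z['p'],z['d'];W=world('top',d)
a=cv2.resize(p[105:275,190:330],None,fx=3.4,fy=3.4,interpolation=cv2.INTER_CUBIC)
b=cv2.resize(p[150:220,380:430],None,fx=5.7,fy=5.7,interpolation=cv2.INTER_CUBIC)
h=max(a.shape[0],b.shape[0]);pad=lambda i:cv2.copyMakeBorder(i,0,h-i.shape[0],0,0,0)
c=np.hstack([pad(a),pad(b)]);print(c.shape);cv2.imwrite('pics/crop1.png',c[:,:,::-1])
hsv=cv2.cvtColor(p,cv2.COLOR_RGB2HSV)
s=np.load('pics/side0.npz');
hs=cv2.cvtColor(s['p'],cv2.COLOR_RGB2HSV);WS=world('side',s['d'])
for nm,n,H,WW,cs in(('top','top',hsv,W,[(240,217),(291,227),(294,170)]),('side','side',hs,WS,[(342,262),(357,227),(295,220)])):
  for u,v in cs:
    sl=np.s_[v-22:v+22,u-22:u+22]; Hc=H[sl];Wc=WW[sl]
    blue=(abs(Hc[...,0].astype(int)-110)<14)&(Hc[...,1]>150)&(Hc[...,2]>70)
    blk=(Wc[...,2]>12)&(Wc[...,2]<30)
    fin=(Wc[...,2]>36)&(Wc[...,2]<60)
    def rect(m):
        if m.sum()<5: return m.sum()
        (x,y),(w,h),an=cv2.minAreaRect(Wc[m][:,:2].astype(np.float32)); return m.sum(),np.round([x,y,w,h,an],1).tolist(),np.round(Wc[m].mean(0),1).tolist()
    print(nm,u,v,'body',rect(blk),'fin',rect(fin),'blue',rect(blue))
# bay
sl=np.s_[150:220,380:430];Wc=W[sl];Hc=hsv[sl]
for nm,m in(('floor',(Wc[...,2]>35)&(Wc[...,2]<50)),('plate',(Hc[...,0]<18)&(Hc[...,1]>170)&(Wc[...,2]>50)&(Wc[...,2]<70))):
    print(nm,m.sum(),np.round(np.median(Wc[m],0),1),cv2.minAreaRect(Wc[m][:,:2].astype(np.float32)))
E
```

```text
(578, 761, 3)
top 240 217 body (np.int64(372), [463.3, 316.4, 76.3, 50.7, 13.5], [462.1, 314.9, 20.5]) fin (np.int64(66), [463.5, 316.0, 14.4, 35.2, 12.9], [462.7, 316.1, 44.2]) blue (np.int64(68), [466.1, 318.1, 19.8, 37.7, 14.3], [464.6, 315.3, 41.9])
top 291 227 body (np.int64(334), [437.2, 165.3, 41.2, 84.9, 82.0], [436.1, 164.8, 20.5]) fin (np.int64(62), [436.8, 165.2, 35.3, 13.7, 81.2], [436.8, 164.9, 44.4]) blue (np.int64(68), [439.3, 163.5, 34.7, 18.3, 83.7], [438.4, 162.8, 39.9])
top 294 170 body (np.int64(359), [610.2, 159.4, 67.9, 58.7, 13.4], [608.6, 159.0, 20.3]) fin (np.int64(61), [610.7, 159.4, 14.7, 35.0, 14.0], [610.1, 159.3, 43.7]) blue (np.int64(67), [615.0, 158.5, 23.9, 36.8, 11.1], [612.5, 158.8, 40.2])
side 342 262 body (np.int64(418), [465.5, 313.6, 77.6, 55.8, 14.3], [465.5, 318.9, 19.0]) fin (np.int64(68), [465.4, 315.7, 13.7, 38.5, 13.3], [465.5, 317.8, 42.4]) blue (np.int64(95), [464.1, 314.5, 17.5, 40.7, 10.1], [464.2, 323.8, 35.1])
side 357 227 body (np.int64(322), [439.6, 164.1, 48.5, 84.8, 82.7], [438.6, 168.0, 19.0]) fin (np.int64(57), [439.9, 162.5, 39.4, 15.0, 82.0], [439.7, 165.6, 42.0]) blue (np.int64(65), [438.2, 169.4, 31.1, 15.6, 62.8], [440.1, 175.1, 33.8])
side 295 220 body (np.int64(330), [620.7, 126.4, 66.8, 133.1, 13.6], [612.2, 162.5, 18.7]) fin (np.int64(50), [613.2, 157.3, 13.9, 43.5, 13.0], [612.5, 160.4, 42.0]) blue (np.int64(66), [612.9, 158.5, 17.1, 41.3, 9.6], [611.2, 167.5, 32.9])
floor 425 [ 571.  -168.6   44.3] ((570.445068359375, -168.09591674804688), (88.0265121459961, 43.587528228759766), 2.4850735664367676)
plate 997 [ 571.5 -170.7   60. ] ((570.4031982421875, -167.53634643554688), (153.7894287109375, 81.89398193359375), 3.1652672290802)
```

View pics/crop1.png

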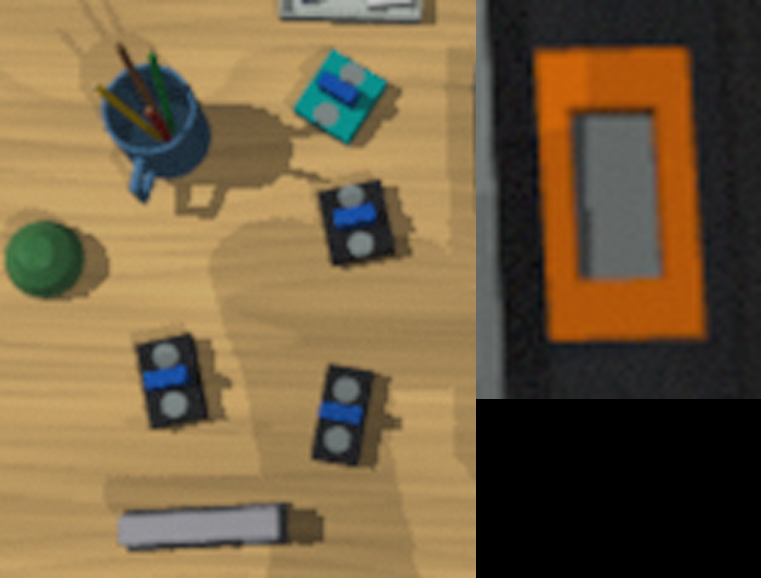

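The bay cavity measures 88 × 43.6 mm, so the 89 × 45 plate is fitted. The matching cassette is cassette_a, 85 × 41 mm, at px (291,227) and world (437,165). It is black, not the turquoise decoy. The other two (76 × 50 at (240,217), 68 × 59 at (294,170)) already lie flat. The crop confirms all of this. Now the typewriter yaw, the lid, and a move helper.

```bash
cat >> h.py <<'E'
def go(*wps):
    s=ctrl.read_state();p0=s['tool_pos'];y0=s['eef_rot'][2]
    from scipy.spatial.transform import Rotation as R
    M=R.from_euler('xyz',s['eef_rot']).as_matrix()
    print('t',round(s['time'],2),'pos',np.round(p0,1),'rot',np.round(s['eef_rot'],3),'F',np.round(s['ft_force'],1),'w',round(s['gripper_width'],1))
    for x,y,z,yd in wps:
        r=-(np.radians(yd)-y0); r=(r+np.pi)%(2*np.pi)-np.pi
        print(np.round(M.T@(np.array([x,y,z])-p0)/1000,4).tolist(),round(r,4))
E
python3 - <<'E'
from h import *
for n in('top','side'):
    z=np.load(f'pics/{n}0.npz');W=world(n,z['d']);x,y,h=W[...,0],W[...,1],W[...,2]
    inb=(x>300)&(x<850)&(y>-330)&(y<40)
    for nm,m in(('casing',inb&(h>95)&(h<105)),('kb+case',inb&(h>25)&(h<110)),('lid',inb&(h>130)&(y<-200)),('lidtop',inb&(h>265)&(y<-200))):
        q=W[m]; 
        if len(q)>5: r=cv2.minAreaRect(q[:,:2].astype(np.float32)); print(n,nm,len(q),np.round(q.mean(0),1),np.round(r[0],1),np.round(r[1],1),round(r[2],2),'zmax',q[:,2].max().round(1))
go((430,-300,345,60),(437,0,340,82),(437,165,130,82),(437,165,24,82))
E
```

```text
top casing 1849 [ 560.3 -158.5   99.8] [ 569.6 -174.5] [380.2 187.9] 2.98 zmax 105.0
top kb+case 14362 [ 561.5 -119.2   67.9] [ 564.3 -108. ] [403.3 317.4] 3.57 zmax 109.6
top lid 2932 [ 567.7 -258.8  218.9] [ 574.3 -258.5] [376.5   9.1] 2.88 zmax 284.7
top lidtop 664 [ 568.  -257.4  276.8] [ 573.9 -258. ] [374.4   8. ] 2.91 zmax 284.7
side casing 1059 [ 567. -174.   99.] [ 573.  -176.6] [380.7 201.6] 2.49 zmax 105.0
side kb+case 8327 [ 562.9 -114.5   70.5] [ 574.2 -120.7] [403.1 323.8] 0.38 zmax 110.0
side lid 4821 [ 575.  -262.   207.7] [ 577.1 -262.7] [376.6  28.4] 3.5 zmax 283.2
side lidtop 557 [ 575.3 -259.2  272.9] [ 576.3 -259.2] [374.4  20. ] 2.8 zmax 283.2
t 0.1 pos [ 240.2 -603.5  208.1] rot [-3.14   0.     0.379] F [ 0.3 -0.1 -0.3] w 85.5
[0.2886, -0.212, -0.1366] -0.6684
[0.406, -0.4881, -0.1312] -1.0524
[0.467, -0.6411, 0.079] -1.0524
[0.4671, -0.641, 0.185] -1.0524
```

Call:
jog_arm(
  plan=[
    [[0.06,-0.04,-0.06],0],
    [[0.15,-0.1,-0.137],-0.2],
    [[0.2886,-0.212,-0.137],-0.4],
    [[0.2886,-0.212,-0.137],-0.668],
    [[0.2886,-0.212,-0.137],-0.668],
    [[0.2886,-0.212,-0.137],-0.668],
    [[0.406,-0.488,-0.131],-1.052],
    [[0.406,-0.488,-0.131],-1.052],
    [[0.406,-0.488,-0.131],-1.052],
    [[0.406,-0.488,-0.131],-1.052],
    [[0.406,-0.488,-0.131],-1.052],
    [[0.406,-0.488,-0.131],-1.052],
    [[0.467,-0.641,0.05],-1.052],
    [[0.467,-0.641,0.05],-1.052],
    [[0.467,-0.641,0.05],-1.052],
    [[0.467,-0.641,0.05],-1.052],
    [[0.467,-0.641,0.05],-1.052],
    [[0.467,-0.641,0.05],-1.052],
    [[0.467,-0.641,0.05],-1.052],
    [[0.467,-0.641,0.05],-1.052],
  ],
  jaw=0.2,
  force=40,
)

```text
time: 2.6
tool_pos: [437.9, 163.5, 159.7]
eef_rot: [3.14, -0.0, 1.429]
ft_force: [0.3, 0.7, 0.1]
gripper_width: 51.2
gripper_force: 0.0
```

```bash
python3 - <<'E'
from h import *
go((437,165,100,82),(437.5,165,24,82))
E
```

```text
t 2.6 pos [437.9 163.5 159.7] rot [ 3.14  -0.     1.429] F [0.3 0.7 0.1] w 51.2
[0.0013, -0.0012, 0.0597] -0.0022
[0.0014, -0.0008, 0.1357] -0.0022
```

Call:
jog_arm(
  plan=[
    [[0.001,-0.001,0.05],0],
    [[0.001,-0.001,0.09],0],
    [[0.001,-0.001,0.12],0],
    [[0.001,-0.001,0.135],0],
    [[0.001,-0.001,0.135],0],
    [[0.001,-0.001,0.135],0],
  ],
)

```text
time: 3.35
tool_pos: [437.3, 165.8, 25.1]
eef_rot: [3.14, -0.001, 1.431]
ft_force: [-0.1, -0.8, 0.3]
gripper_width: 51.1
gripper_force: 0.0
```

```bash
python3 - <<'E'
from h import *
go((437.5,165,24,82))
p,d=snap('side','s1'); cv2.imwrite('pics/s1c.png',cv2.resize(p[150:280,270:430],None,fx=4,fy=4)[:,:,::-1])
E
```

```text
t 3.35 pos [437.3 165.8  25.1] rot [ 3.140e+00 -1.000e-03  1.431e+00] F [-0.1 -0.8  0.3] w 51.1
[-0.0007, 0.0003, 0.0011] -0.0006
```

View pics/s1c.png

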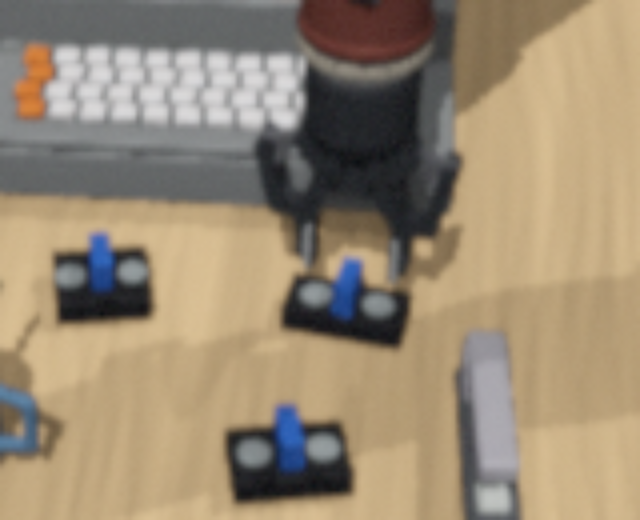

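The side crop shows the fingers straddling the fin of cassette_a at crop (348,285). I'll check with depth that the fingertips are level with it.

```bash
python3 - <<'E'
from h import *
z=np.load('pics/s1.npz');W=world('side',z['d'])
for u,v in((306,240),(307,252),(397,250),(399,265),(350,270),(345,300)):
    print(u,v,np.round(W[150+v//4,270+u//4],0))
E
```

```text
306 240 [469. 171.  74.]
307 252 [469. 175.  67.]
397 250 [407. 182.  82.]
399 265 [406. 176.  64.]
350 270 [439. 162.  45.]
345 300 [440. 183.  34.]
```

```bash
python3 - <<'E'
from h import *
z=np.load('pics/s1.npz');W=world('side',z['d'])
for c in(346,347,369,370):
    print(c,[(v,*np.round(W[v,c]).astype(int).tolist()) for v in range(206,222,1)])
E
```

```text
346 [(206, 470, 167, 85), (207, 469, 174, 86), (208, 470, 171, 81), (209, 469, 175, 80), (210, 469, 171, 74), (211, 469, 168, 68), (212, 469, 172, 68), (213, 469, 175, 67), (214, 469, 172, 61), (215, 469, 169, 55), (216, 469, 174, 55), (217, 473, 111, -1), (218, 470, 142, 22), (219, 470, 143, 19), (220, 470, 150, 21), (221, 470, 151, 19)]
347 [(206, 467, 171, 88), (207, 467, 170, 84), (208, 467, 172, 82), (209, 467, 173, 79), (210, 466, 174, 77), (211, 466, 172, 72), (212, 466, 175, 71), (213, 466, 172, 64), (214, 466, 169, 59), (215, 466, 172, 58), (216, 466, 175, 57), (217, 470, 115, 3), (218, 468, 141, 21), (219, 396, 1237, 937), (220, 467, 144, 17), (221, 467, 154, 21)]
369 [(206, 408, 182, 103), (207, 408, 180, 98), (208, 408, 186, 99), (209, 408, 183, 93), (210, 408, 177, 86), (211, 407, 184, 88), (212, 407, 182, 82), (213, 407, 177, 75), (214, 407, 179, 73), (215, 407, 180, 70), (216, 406, 176, 64), (217, 406, 177, 61), (218, 406, 174, 56), (219, 406, 112, 0), (220, 406, 113, -3), (221, 406, 119, -1)]
370 [(206, 406, 181, 103), (207, 406, 181, 99), (208, 405, 180, 95), (209, 405, 183, 94), (210, 405, 182, 90), (211, 405, 176, 81), (212, 405, 175, 77), (213, 404, 177, 75), (214, 404, 177, 72), (215, 404, 181, 72), (216, 404, 176, 64), (217, 404, 180, 64), (218, 403, 180, 60), (219, 404, 110, -1), (220, 403, 112, -3), (221, 403, 119, -1)]
```

Call:
jog_arm(
  plan=[
    [[0,0,0],0],
    [[0,0,0],0],
    [[0,0,0],0],
    [[0,0,0],0],
    [[0,0,0],0],
    [[0,0,0],0],
  ],
  jaw=-1,
  force=40,
)

```text
time: 4.15
tool_pos: [436.3, 165.5, 23.9]
eef_rot: [-3.141, -0.0, 1.431]
ft_force: [0.1, -0.3, -0.6]
gripper_width: -0.0
gripper_force: 0.0
```

```bash
python3 - <<'E'
from h import *
go((437.5,165,24,82))
p,d=snap('side','s2'); cv2.imwrite('pics/s2c.png',cv2.resize(p[170:260,310:410],None,fx=6,fy=6)[:,:,::-1])
W=world('side',d)
for c in(349,352,355,358,361,364): print(c,[(v,*np.round(W[v,c]).astype(int).tolist()) for v in range(208,222,2)])
E
```

```text
t 4.15 pos [436.3 165.5  23.9] rot [-3.141 -0.     1.431] F [ 0.1 -0.3 -0.6] w -0.0
[-0.0003, 0.0012, -0.0001] -0.0004
349 [(208, 468, 64, -4), (210, 467, 75, -3), (212, 466, 85, -2), (214, 465, 95, -2), (216, 464, 106, 0), (218, 464, 109, -5), (220, 462, 143, 16)]
352 [(208, 459, 67, -1), (210, 458, 79, 1), (212, 457, 87, 0), (214, 457, 96, 0), (216, 456, 105, 0), (218, 455, 114, 0), (220, 453, 147, 21)]
355 [(208, 445, 177, 88), (210, 445, 171, 76), (212, 445, 175, 73), (214, 445, 171, 62), (216, 444, 173, 57), (218, 444, 176, 53), (220, 444, 174, 44)]
358 [(208, 438, 165, 79), (210, 437, 174, 80), (212, 437, 176, 75), (214, 436, 175, 67), (216, 436, 177, 62), (218, 436, 176, 54), (220, 436, 172, 43)]
361 [(208, 429, 179, 92), (210, 429, 175, 81), (212, 429, 174, 74), (214, 428, 174, 67), (216, 428, 176, 62), (218, 428, 174, 53), (220, 429, 121, 2)]
364 [(208, 421, 171, 86), (210, 423, 73, 1), (212, 423, 83, 1), (214, 422, 91, 0), (216, 421, 102, 2), (218, 421, 105, -4), (220, 420, 118, 0)]
```

View pics/s2c.png

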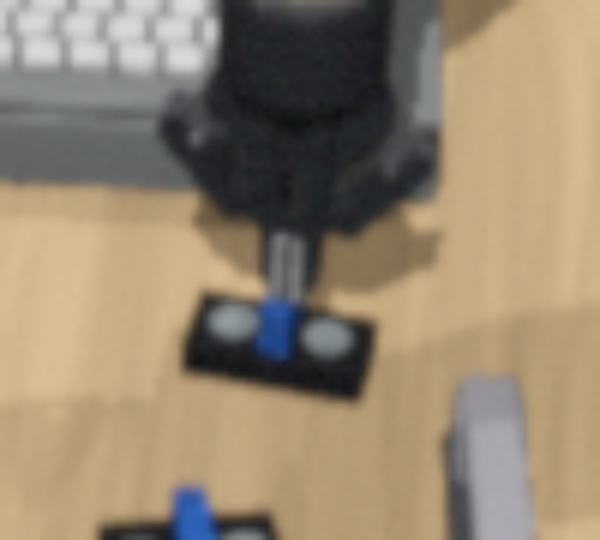

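The shut fingers (crop (285,270)) sit just above the fin and closed on nothing. The fingertips are at z≈50 while the reading says 24, so the pose reading is about 25 mm low. I'll reopen and go 24 mm lower.

Call:
jog_arm(
  plan=[
    [[0,0,0],0],
    [[0,0,0],0],
    [[0,0,0],0],
    [[0,0,0],0],
    [[0,0.001,0.008],0],
    [[0,0.001,0.016],0],
    [[0,0.001,0.024],0],
    [[0,0.001,0.024],0],
    [[0,0.001,0.024],0],
  ],
  jaw=0,
)

```text
time: 5.32
tool_pos: [437.4, 165.5, -0.1]
eef_rot: [-3.141, -0.0, 1.431]
ft_force: [-0.1, -0.3, 0.3]
gripper_width: 42.5
gripper_force: 0.0
```

Call:
jog_arm(
  plan=[
    [[0,0,0],0],
    [[0,0,0],0],
    [[0,0,0],0],
    [[0,0,0],0],
    [[0,0,0],0],
    [[0,0,0],0],
  ],
  jaw=-1,
)

```text
time: 6.08
tool_pos: [437.8, 165.5, 0.4]
eef_rot: [3.141, -0.0, 1.431]
ft_force: [0.1, 0.1, 5.1]
gripper_width: 13.4
gripper_force: 40.1
```

```bash
python3 - <<'E'
from h import *
go((437.5,165,0,82))
p,d=snap('side','s3'); W=world('side',d)
for c in(348,351,355,358,361,364,367): print(c,[(v,*np.round(W[v,c]).astype(int).tolist()) for v in range(214,228,2)])
E
```

```text
t 6.08 pos [4.378e+02 1.655e+02 4.000e-01] rot [ 3.141 -0.     1.431] F [0.1 0.1 5.1] w 13.4
[-0.0005, -0.0003, 0.0004] -0.0005
348 [(214, 468, 98, 1), (216, 468, 102, -4), (218, 467, 113, -2), (220, 465, 143, 16), (222, 464, 155, 19), (224, 463, 164, 19), (226, 462, 171, 18)]
351 [(214, 455, 178, 68), (216, 455, 172, 55), (218, 455, 172, 48), (220, 455, 166, 36), (222, 454, 169, 32), (224, 454, 167, 22), (226, 454, 171, 19)]
355 [(214, 445, 167, 60), (216, 444, 167, 53), (218, 444, 167, 45), (220, 443, 177, 47), (222, 443, 182, 44), (224, 443, 181, 36), (226, 443, 178, 26)]
358 [(214, 437, 148, 44), (216, 437, 152, 41), (218, 436, 166, 46), (220, 435, 174, 45), (222, 435, 181, 44), (224, 435, 181, 37), (226, 434, 179, 28)]
361 [(214, 428, 179, 71), (216, 428, 176, 61), (218, 427, 180, 58), (220, 427, 182, 52), (222, 427, 175, 39), (224, 426, 179, 36), (226, 426, 177, 27)]
364 [(214, 420, 180, 73), (216, 420, 179, 64), (218, 420, 172, 52), (220, 419, 179, 51), (222, 419, 173, 39), (224, 419, 160, 21), (226, 418, 168, 20)]
367 [(214, 412, 180, 73), (216, 413, 97, -2), (218, 412, 108, 0), (220, 412, 115, -2), (222, 411, 145, 16), (224, 410, 161, 22), (226, 410, 167, 20)]
```

```bash
python3 - <<'E'
from h import *
go((437.5,165,140,82),(571,-168,140,92.9))
E
```

```text
t 6.12 pos [4.378e+02 1.655e+02 3.000e-01] rot [ 3.141 -0.     1.431] F [-0.4 -0.6  5.6] w 13.1
[-0.0005, -0.0001, -0.1397] -0.0004
[-0.3116, 0.1786, -0.1396] -0.1906
```

Call:
jog_arm(
  plan=[
    [[0,0,-0.02],0],
    [[0,0,-0.06],0],
    [[0,0,-0.11],0],
    [[0,0,-0.14],0],
    [[-0.04,0.023,-0.14],-0.03],
    [[-0.09,0.052,-0.14],-0.06],
    [[-0.14,0.08,-0.14],-0.09],
    [[-0.19,0.109,-0.14],-0.12],
    [[-0.24,0.138,-0.14],-0.16],
    [[-0.28,0.16,-0.14],-0.19],
    [[-0.312,0.179,-0.14],-0.19],
    [[-0.312,0.179,-0.14],-0.19],
    [[-0.312,0.179,-0.14],-0.19],
    [[-0.312,0.179,-0.14],-0.19],
    [[-0.312,0.179,-0.14],-0.19],
  ],
)

```text
time: 8.0
tool_pos: [571.0, -167.6, 140.1]
eef_rot: [3.141, 0.0, 1.622]
ft_force: [0.5, -0.5, -0.3]
gripper_width: 13.3
gripper_force: 39.2
```

```bash
python3 - <<'E'
from h import *
go((571,-168,140,92.9))
p,d=snap('side','s4'); W=world('side',d)
p2,d2=snap('top','t4'); W2=world('top',d2)
m=lambda i,a: cv2.resize(i,None,fx=a,fy=a,interpolation=cv2.INTER_CUBIC)
a=m(p[95:175,260:400],3.6);b=m(p2[130:240,350:450],2.6)
h=max(len(a),len(b));pad=lambda i:cv2.copyMakeBorder(i,0,h-len(i),0,0,0)
c=np.hstack([pad(a),pad(b)]);print(c.shape,a.shape);cv2.imwrite('pics/c4.png',c[:,:,::-1])
E
```

```text
t 8.0 pos [ 571.  -167.6  140.1] rot [3.141 0.    1.622] F [ 0.5 -0.5 -0.3] w 13.3
[-0.0004, -0.0, 0.0001] 0.0007
(288, 764, 3) (288, 504, 3)
```

View pics/c4.png

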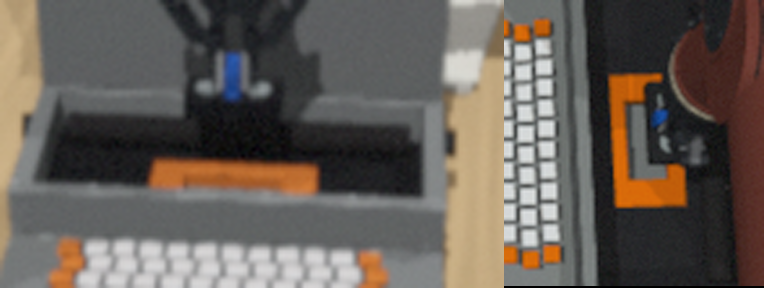

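The cassette is held level: side view at crop (232,90), top view at crop (660,120). Both show it above the plate. Next I'll measure its offset from the bay in the same camera.

```bash
python3 - <<'E'
from h import *
for n,f in(('side','s4'),('top','t4'),('side','side0')):
    z=np.load(f'pics/{f}.npz');p,W=z['p'],world(n,z['d']);H=cv2.cvtColor(p,cv2.COLOR_RGB2HSV);x,y,h=W[...,0],W[...,1],W[...,2]
    b=(x>490)&(x<650)&(y>-225)&(y<-110)
    def e(nm,m):
        q=W[m]
        if len(q)<5: print(f,nm,len(q));return
        r=cv2.minAreaRect(q[:,:2].astype(np.float32));print(f,nm,len(q),'med',np.round(np.median(q,0),1),'x',np.round(np.percentile(q[:,0],[0,3,97,100]),1),'y',np.round(np.percentile(q[:,1],[0,3,97,100]),1),'rect',np.round(r[0],1),np.round(r[1],1),round(r[2],1))
    e('bodytop',b&(h>153)&(h<166)); e('front',b&(h>138)&(h<156))
    e('fin',b&(h>150)&(h<190)&(abs(H[...,0].astype(int)-112)<14)&(H[...,1]>140))
    e('plate',b&(h>56)&(h<64)&(H[...,0]<18)&(H[...,1]>150))
E
```

```text
s4 bodytop 171 med [ 568.2 -159.5  158.3] x [529.  530.3 610.9 614.2] y [-191.6 -186.2 -144.6 -142.1] rect [ 571.5 -165.9] [48.6 85.7] 87.6
s4 front 134 med [ 570.5 -150.7  147.7] x [529.1 529.6 611.1 614.2] y [-191.6 -179.7 -145.9 -141.6] rect [ 571.8 -167. ] [84.8 50. ] 0.7
s4 fin 46 med [ 571.2 -154.8  174.3] x [564.3 564.4 576.8 577.8] y [-184.9 -182.8 -147.  -146.5] rect [ 571.  -165.9] [12.4 38.3] 2.1
s4 plate 257 med [ 573.5 -194.6   58.7] x [494.6 498.5 645.4 649.3] y [-218.5 -215.2 -165.1 -154. ] rect [ 572.9 -188.1] [154.6  56.7] 4.8
t4 bodytop 175 med [ 554.2 -153.2  159.7] x [526.3 527.1 606.5 608.8] y [-173.6 -169.2 -145.8 -144.5] rect [ 567.6 -157.6] [83.4 24.2] 5.8
t4 front 57 med [ 557.  -147.9  149. ] x [525.7 525.9 606.6 608.4] y [-179.2 -174.7 -145.2 -144.4] rect [ 562.3 -149.1] [88.6 27.8] 22.9
t4 fin 31 med [ 569.8 -152.7  183.4] x [561.4 561.5 579.3 581.4] y [-160.  -157.9 -149.3 -149. ] rect [ 571.1 -154.1] [10.3 20.6] 73.4
t4 plate 643 med [ 533.7 -150.5   60.1] x [493.9 495.6 643.4 647.2] y [-212.2 -206.3 -127.6 -124.2] rect [ 570.3 -167.1] [154.3  82.1] 3.7
side0 bodytop 0
side0 front 0
side0 fin 0
side0 plate 248 med [ 571.1 -194.    59.1] x [494.6 498.7 645.8 648.9] y [-219.5 -213.1 -167.1 -157.8] rect [ 572.8 -188.9] [154.4  53. ] 4.3
```

Call:
jog_arm(
  plan=[
    [[-0.0005,0.002,0.02],0],
    [[-0.0005,0.002,0.04],0],
    [[-0.0005,0.002,0.06],0],
    [[-0.0005,0.002,0.074],0],
    [[-0.0005,0.002,0.074],0],
    [[-0.0005,0.002,0.074],0],
  ],
)

```text
time: 8.85
tool_pos: [573.5, -169.0, 66.4]
eef_rot: [3.141, 0.0, 1.621]
ft_force: [-0.4, -0.1, -0.7]
gripper_width: 13.0
gripper_force: 39.2
```

```bash
python3 - <<'E'
from h import *
go((573,-168,46,92.9))
for n,f in(('side','s5'),('top','t5')):
    p,d=snap(n,f);W=world(n,d);H=cv2.cvtColor(p,cv2.COLOR_RGB2HSV);x,y,h=W[...,0],W[...,1],W[...,2]
    b=(x>490)&(x<650)&(y>-225)&(y<-110)
    def e(nm,m):
        q=W[m]
        if len(q)<5: print(f,nm,len(q));return
        r=cv2.minAreaRect(q[:,:2].astype(np.float32));print(f,nm,len(q),'med',np.round(np.median(q,0),1),'x',np.round(np.percentile(q[:,0],[0,3,97,100]),1),'y',np.round(np.percentile(q[:,1],[0,3,97,100]),1),'rect',np.round(r[0],1),np.round(r[1],1),round(r[2],1))
    e('bodytop',b&(h>80)&(h<92)&(y>-195)&(x>520)&(x<620))
    e('fin',b&(h>80)&(h<120)&(abs(H[...,0].astype(int)-112)<14)&(H[...,1]>140))
    e('plate',b&(h>56)&(h<64)&(H[...,0]<18)&(H[...,1]>150))
E
```

```text
t 8.85 pos [ 573.5 -169.    66.4] rot [3.141 0.    1.621] F [-0.4 -0.1 -0.7] w 13.0
[0.001, -0.0005, 0.0204] -0.0006
s5 bodytop 148 med [ 570.9 -162.9   84.6] x [531.5 534.7 613.2 616.3] y [-194.7 -188.  -148.4 -145.6] rect [ 574.2 -167.8] [82.2 47.5] 5.0
s5 fin 48 med [ 573.8 -156.1  103.1] x [565.7 566.9 581.3 582.5] y [-189.4 -185.4 -147.2 -140. ] rect [ 575.2 -164.5] [12.9 51.1] 7.5
s5 plate 139 med [ 527.8 -189.2   59.1] x [494.1 496.8 647.6 649.3] y [-221.2 -214.  -164.7 -160. ] rect [ 572.8 -187.1] [154.6  54.7] 5.6
t5 bodytop 143 med [ 556.1 -154.4   86.3] x [528.1 529.  609.8 613. ] y [-175.4 -169.2 -146.6 -145.7] rect [ 570.9 -160.3] [85.1 25.7] 3.1
t5 fin 23 med [ 571.7 -152.5  107.4] x [563.7 564.7 579.1 580.4] y [-158.7 -158.1 -150.2 -150.1] rect [ 572.  -154.4] [ 8.3 16.9] 85.1
t5 plate 592 med [ 528.2 -147.3   60.3] x [493.4 495.4 643.2 647. ] y [-212.3 -205.7 -127.5 -124.3] rect [ 570.9 -167.5] [154.  82.] 3.1
```

Call:
jog_arm(
  plan=[
    [[0,-0.0005,0.005],0],
    [[0,-0.0005,0.01],0],
    [[0,-0.0005,0.014],0],
    [[0,-0.0005,0.018],0],
    [[0,-0.0005,0.021],0],
    [[0,-0.0005,0.021],0],
    [[0,-0.0005,0.021],0],
  ],
)

```text
time: 9.82
tool_pos: [573.4, -163.1, 50.2]
eef_rot: [3.141, -0.003, 1.625]
ft_force: [-24.1, 21.4, 53.8]
gripper_width: 13.2
gripper_force: 84.2
```

Contact at depth 10 mm with a side load towards (−x, +y). I'll back off a little and look.

Call:
jog_arm(
  plan=[
    [[0.002,-0.0015,-0.006],0],
    [[0.002,-0.0015,-0.009],0],
    [[0.002,-0.0015,-0.009],0],
  ],
)

```text
time: 10.2
tool_pos: [570.8, -167.6, 53.6]
eef_rot: [-3.141, 0.0, 1.62]
ft_force: [-0.4, 0.0, -1.0]
gripper_width: 13.1
gripper_force: 69.7
```

```bash
python3 - <<'E'
from h import *
go((573,-168,46,92.9))
for n,f in(('side','s6'),('top','t6')):
    p,d=snap(n,f);W=world(n,d);H=cv2.cvtColor(p,cv2.COLOR_RGB2HSV);x,y,h=W[...,0],W[...,1],W[...,2]
    b=(x>520)&(x<622)&(y>-200)&(y<-120)
    m=b&(h>66)&(h<90);q=W[m]; A=np.c_[q[:,:2]-[571,-168],np.ones(len(q))]; k=np.linalg.lstsq(A,q[:,2],rcond=None)[0]
    r=cv2.minAreaRect(q[:,:2].astype(np.float32));print(f,len(q),'plane',np.round(k,3),np.round(r[0],1),np.round(r[1],1),round(r[2],1))
    if n=='side': a=cv2.resize(p[95:175,260:400],None,fx=3.2,fy=3.2,interpolation=2)
    else: c=cv2.resize(p[145:235,370:440],None,fx=4,fy=4,interpolation=2)
hh=max(len(a),len(c));pad=lambda i:cv2.copyMakeBorder(i,0,hh-len(i),0,0,0)
cv2.imwrite('pics/c6.png',np.hstack([pad(a),pad(c)])[:,:,::-1])
E
```

```text
t 10.2 pos [ 570.8 -167.6   53.6] rot [-3.141  0.     1.62 ] F [-0.4  0.  -1. ] w 13.1
[-0.0005, 0.0022, 0.0076] -0.0014
s6 214 plane [-1.0000e-03 -7.1000e-02  7.5211e+01] [ 571.8 -169.1] [85.1 51.8] 2.2
t6 105 plane [ 1.500e-02 -1.340e-01  7.401e+01] [ 563.9 -146.2] [84.5 33.4] 11.8
```

View pics/c6.png

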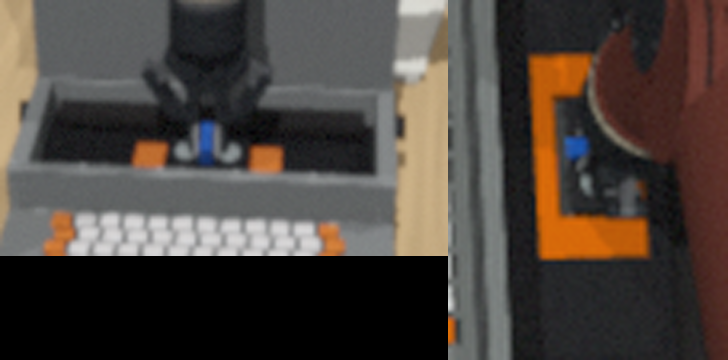

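Image: the cassette sits in the mouth at crop (600,165), about 5 mm in, and the load has gone. I'll push on from this corrected place.

Call:
jog_arm(
  plan=[
    [[0,0,0.002],0],
    [[0,0,0.004],0],
    [[0,0,0.006],0],
    [[0,0,0.008],0],
    [[0,0,0.008],0],
  ],
)

```text
time: 10.92
tool_pos: [571.1, -166.3, 50.7]
eef_rot: [-3.141, 0.002, 1.621]
ft_force: [-24.1, 8.5, 51.8]
gripper_width: 13.3
gripper_force: 79.5
```

Call:
jog_arm(
  plan=[
    [[0,0,-0.001],0],
    [[0,0,-0.003],0],
    [[0,0,-0.003],0],
  ],
)

```text
time: 11.3
tool_pos: [571.0, -166.3, 51.2]
eef_rot: [-3.141, 0.0, 1.621]
ft_force: [-12.9, 5.1, 25.5]
gripper_width: 13.1
gripper_force: 74.3
```

Call:
jog_arm(
  plan=[
    [[0,0,0],0],
    [[0,0,0],0],
    [[0,0,0],0],
    [[0,0,-0.02],0],
    [[0,0,-0.06],0],
    [[0,0,-0.11],0],
    [[0.08,0,-0.15],0],
    [[0.14,0,-0.15],0],
    [[0.18,0,-0.15],0],
    [[0.18,0,-0.15],0],
    [[0.18,0,-0.15],0],
  ],
  jaw=-0.2,
)

```text
time: 12.68
tool_pos: [562.1, 12.0, 199.5]
eef_rot: [3.141, 0.001, 1.621]
ft_force: [0.1, -0.9, 0.7]
gripper_width: 34.6
gripper_force: 0.0
```

```bash
python3 - <<'E'
from h import *
go((571,-168,46,92.9))
im=[]
for n,f in(('side','s7'),('top','t7')):
    p,d=snap(n,f);W=world(n,d);x,y,h=W[...,0],W[...,1],W[...,2]
    H=cv2.cvtColor(p,cv2.COLOR_RGB2HSV)
    b=(x>520)&(x<622)&(y>-200)&(y<-130)
    org=(H[...,0]<18)&(H[...,1]>150)
    m=b&~org&(h>58)&(h<88);q=W[m]; A=np.c_[q[:,:2]-[571,-168],np.ones(len(q))]; k=np.linalg.lstsq(A,q[:,2],rcond=None)[0]
    r=cv2.minAreaRect(q[:,:2].astype(np.float32));print(f,len(q),'plane',np.round(k,3),np.round(r[0],1),np.round(r[1],1),round(r[2],1),np.percentile(q[:,2],[5,50,95]).round(1))
    q=W[b&(h>88)&(h<115)];print('fin',np.round(q.mean(0),1), np.percentile(q[:,2],[5,50,95]).round(1), cv2.minAreaRect(q[:,:2].astype(np.float32)))
    im.append(cv2.resize(p[100:170,280:370] if n=='side' else p[145:225,370:440],None,fx=5,fy=5,interpolation=2))
hh=max(map(len,im));cv2.imwrite('pics/c7.png',np.hstack([cv2.copyMakeBorder(i,0,hh-len(i),0,0,0) for i in im])[:,:,::-1])
E
```

```text
t 12.68 pos [562.1  12.  199.5] rot [3.141e+00 1.000e-03 1.621e+00] F [ 0.1 -0.9  0.7] w 34.6
[-0.1801, -0.0001, 0.1536] -0.0007
s7 216 plane [ 2.0000e-03 -3.6000e-02  7.1852e+01] [ 573.4 -165.9] [57.9 93.7] 89.1 [63.4 71.6 84.3]
fin [ 571.  -163.8   93.1] [88.8 92.3 99.2] ((571.06005859375, -163.42877197265625), (27.093820571899414, 11.785781860351562), 85.62833404541016)
t7 47 plane [-0.123  1.123 95.115] [ 588.  -186.2] [47.7 15.3] 9.8 [64.2 76.6 82.3]<stdin>:11: RuntimeWarning: Mean of empty slice.
  ret = um.true_divide(
Traceback (most recent call last):
IndexError: index -1 is out of bounds for axis 0 with size 0
```

Call:
jog_arm(
  plan=[
    [[0.05,-0.03,-0.02],0],
    [[0.1,-0.08,-0.04],0],
    [[0.13,-0.1,-0.04],0],
    [[0.13,-0.1,-0.04],0],
    [[0.13,-0.1,-0.04],0],
  ],
)

```text
time: 13.4
tool_pos: [456.3, 135.9, 239.0]
eef_rot: [3.141, 0.0, 1.618]
ft_force: [-0.2, -0.2, 0.9]
gripper_width: 34.3
gripper_force: 0.0
```

```bash
cat > look.py <<'E'
import sys
from h import *
t=sys.argv[1]; go((571,-168,46,92.9)); im=[]
for n in('side','top'):
    p,d=snap(n,n[0]+t);W=world(n,d);x,y,h=W[...,0],W[...,1],W[...,2]
    H=cv2.cvtColor(p,cv2.COLOR_RGB2HSV)
    b=(x>515)&(x<627)&(y>-205)&(y<-130)
    org=(H[...,0]<18)&(H[...,1]>150)
    for nm,m in(('body',b&~org&(h>61.5)&(h<86)),('fin',b&(h>86)&(h<120)),('plate',org&(h>55)&(h<65)&(y>-225)&(y<-115)&(x<660)&(x>480))):
        q=W[m]
        if len(q)<8: print(n,nm,len(q)); continue
        A=np.c_[q[:,:2]-[571,-168],np.ones(len(q))]; k=np.linalg.lstsq(A,q[:,2],rcond=None)[0]
        r=cv2.minAreaRect(q[:,:2].astype(np.float32));print(n,nm,len(q),'plane',np.round(k,3),'rect',np.round(r[0],1),np.round(r[1],1),round(r[2],1),'z',np.percentile(q[:,2],[5,50,95]).round(1))
    im.append(cv2.resize(p[100:170,280:370] if n=='side' else p[145:225,370:440],None,fx=5,fy=5,interpolation=2))
hh=max(map(len,im));cv2.imwrite(f'pics/c{t}.png',np.hstack([cv2.copyMakeBorder(i,0,hh-len(i),0,0,0) for i in im])[:,:,::-1])
E
python3 look.py 8
```

```text
t 13.4 pos [456.3 135.9 239. ] rot [3.141 0.    1.618] F [-0.2 -0.2  0.9] w 34.3
[-0.3089, 0.1, 0.1932] -0.0029
side body 213 plane [ 1.000e-02 -9.500e-02  7.184e+01] rect [ 576.7 -164.9] [94.4 52.4] 5.6 z [63.4 71.8 81.9]
side fin 34 plane [-4.8000e-02 -3.2000e-01  9.4637e+01] rect [ 571.  -157.2] [12.9 40.1] 7.0 z [86.4 91.8 98.9]
side plate 123 plane [-4.0000e-03  2.2000e-02  5.9279e+01] rect [ 574.8 -188.6] [152.3  51.8] 4.0 z [55.8 58.7 62.5]
top body 370 plane [ 5.0000e-03 -2.3600e-01  7.2394e+01] rect [ 568.5 -166.1] [85.  51.8] 3.3 z [63.5 72.2 81.4]
top fin 65 plane [ 5.90e-02 -2.59e-01  9.59e+01] rect [ 568.7 -159.2] [34.1 15. ] 88.9 z [ 87.7  93.  100.2]
top plate 926 plane [-3.0000e-03  2.0000e-03  6.0255e+01] rect [ 570.7 -167.6] [153.6  82.7] 2.6 z [57.  60.2 63.7]
```

View pics/c8.png

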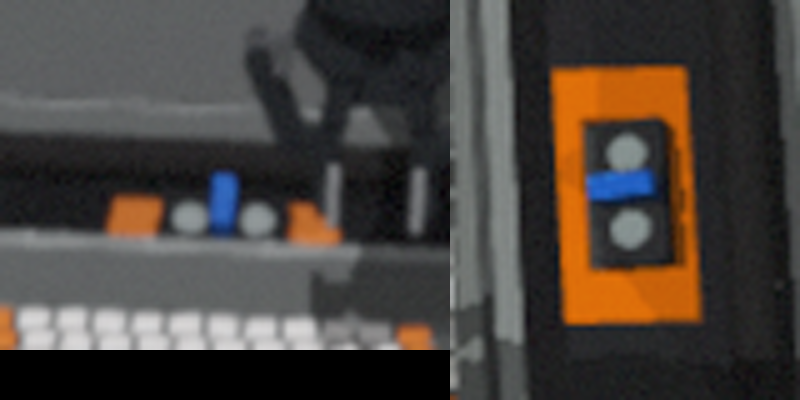

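Views: the cassette is in the mouth (top crop (628,195)) but pitched about 13°, with its front edge in (bottom ≈48) and its rear edge caught on the rim (≈57). It turned about the pinch axis. I'll press the rear of its top with open fingers astride the fin to level it.

```bash
python3 - <<'E'
from h import *
go((571,-100,180,92.9),(571,-181,130,92.9),(571,-181,60,92.9),(571,-181,48,92.9))
E
```

```text
t 13.5 pos [456.4 135.8 238.6] rot [-3.141 -0.     1.618] F [-0.5  0.   0.3] w 33.9
[-0.2409, 0.1034, 0.0585] -0.0036
[-0.3219, 0.0997, 0.1085] -0.0036
[-0.3219, 0.0997, 0.1785] -0.0036
[-0.3219, 0.0997, 0.1905] -0.0036
```

Call:
jog_arm(
  plan=[
    [[-0.05,0.022,0.01],0],
    [[-0.1,0.044,0.02],0],
    [[-0.15,0.065,0.04],0],
    [[-0.2,0.085,0.05],0],
    [[-0.25,0.1,0.07],0],
    [[-0.29,0.1,0.09],0],
    [[-0.322,0.1,0.11],0],
    [[-0.322,0.1,0.14],0],
    [[-0.322,0.1,0.165],0],
    [[-0.322,0.1,0.178],0],
    [[-0.322,0.1,0.184],0],
    [[-0.322,0.1,0.189],0],
    [[-0.322,0.1,0.189],0],
  ],
  jaw=0,
)

```text
time: 15.12
tool_pos: [571.3, -180.3, 54.2]
eef_rot: [-3.141, 0.003, 1.62]
ft_force: [-20.3, 3.0, 37.8]
gripper_width: 42.4
gripper_force: 18.7
```

Call:
jog_arm(
  plan=[
    [[0.001,-0.001,0.0],0],
    [[0.003,-0.002,0.001],0],
    [[0.004,-0.002,0.002],0],
    [[0.005,-0.002,0.003],0],
    [[0.005,-0.002,0.003],0],
  ],
)

```text
time: 15.75
tool_pos: [571.3, -180.0, 53.9]
eef_rot: [3.137, 0.009, 1.617]
ft_force: [-17.6, -7.8, 50.1]
gripper_width: 42.7
gripper_force: 24.6
```

Call:
jog_arm(
  plan=[
    [[0,0,-0.03],0],
    [[0,0,-0.08],0],
    [[0.06,0,-0.13],0],
    [[0.12,-0.02,-0.15],0],
    [[0.18,-0.05,-0.17],0],
    [[0.24,-0.1,-0.17],0],
    [[0.3,-0.1,-0.17],0],
    [[0.3,-0.1,-0.17],0],
  ],
)

```text
time: 16.75
tool_pos: [453.7, 123.6, 218.4]
eef_rot: [3.139, 0.001, 1.624]
ft_force: [1.0, -0.5, 0.3]
gripper_width: 42.7
gripper_force: 0.0
```

```bash
cat > prof.py <<'E'
import sys
from h import *
z=np.load(f'pics/t{sys.argv[1]}.npz');W=world('top',z['d']);P=z['p']
# rotate to bay frame about (570.6,-167.7) yaw 2.9
c,s=np.cos(np.radians(2.9)),np.sin(np.radians(2.9));dx=W[...,0]-570.6;dy=W[...,1]+167.7
bx=c*dx+s*dy;by=-s*dx+c*dy;h=W[...,2]
H=cv2.cvtColor(P,cv2.COLOR_RGB2HSV);org=(H[...,0]<18)&(H[...,1]>150)
m=(abs(bx)<60)&(abs(by)<36)
for lo,hi in((-58,-46),(-46,-40),(-38,-24),(-24,-12),(12,24),(24,38),(40,46),(46,58)):
    k=m&(bx>lo)&(bx<hi);print((lo,hi),[(int(b),round(float(np.median(h[k&(abs(by-b)<1.6)])),0),'o' if np.mean(org[k&(abs(by-b)<1.6)])>.5 else '') for b in range(-33,34,3) if (k&(abs(by-b)<1.6)).sum()])
E
python3 look.py 9; python3 prof.py 9
```

```text
t 16.75 pos [453.7 123.6 218.4] rot [3.139e+00 1.000e-03 1.624e+00] F [ 1.  -0.5  0.3] w 42.7
[-0.2973, 0.1011, 0.1729] 0.0027
side body 208 plane [ 1.5000e-02 -1.1000e-01  7.1452e+01] rect [ 571.8 -167.3] [53.2 86.1] 89.0 z [63.1 71.7 79.8]
side fin 37 plane [-0.187 -0.354 95.397] rect [ 571.1 -158.2] [12.9 32.9] 7.3 z [86.4 91.9 99. ]
side plate 106 plane [3.0000e-03 1.2000e-02 5.9228e+01] rect [ 581.2 -186.7] [139.7  48.8] 3.4 z [56.2 58.9 62.2]
top body 367 plane [ 6.0000e-03 -2.3700e-01  7.2476e+01] rect [ 569.1 -165.3] [87.3 51.3] 5.7 z [63.4 72.9 81.2]
top fin 65 plane [-6.9000e-02 -2.2000e-01  9.5296e+01] rect [ 567.8 -158.5] [14.3 37.8] 2.9 z [ 86.9  93.9 100.2]
top plate 934 plane [2.0000e-03 2.0000e-03 6.0155e+01] rect [ 570.6 -167.8] [153.3  82.9] 2.3 z [56.7 60.2 63.6]
(-58, -46) [(-33, 59.0, 'o'), (-30, 60.0, 'o'), (-27, 60.0, 'o'), (-24, 58.0, 'o'), (-21, 61.0, 'o'), (-18, 61.0, 'o'), (-15, 60.0, 'o'), (-12, 61.0, 'o'), (-9, 59.0, 'o'), (-6, 59.0, 'o'), (-3, 60.0, 'o'), (0, 58.0, 'o'), (3, 60.0, 'o'), (6, 59.0, 'o'), (9, 59.0, 'o'), (12, 61.0, 'o'), (15, 61.0, 'o'), (1
[... 2070 characters left out ...]
, 'o'), (-24, 61.0, 'o'), (-21, 59.0, 'o'), (-18, 65.0, 'o'), (-15, 64.0, 'o'), (-9, 62.0, 'o'), (-6, 61.0, 'o'), (-3, 61.0, 'o'), (3, 63.0, ''), (6, 61.0, ''), (9, 57.0, 'o'), (12, 55.0, 'o'), (18, 56.0, 'o'), (21, 50.0, 'o'), (24, 59.0, 'o'), (27, 62.0, 'o'), (30, 60.0, 'o'), (33, 61.0, 'o')]
(46, 58) [(-33, 59.0, 'o'), (-30, 61.0, 'o'), (-27, 59.0, 'o'), (-24, 60.0, 'o'), (-21, 60.0, 'o'), (-18, 61.0, 'o'), (-15, 60.0, 'o'), (-12, 59.0, 'o'), (-9, 60.0, 'o'), (-6, 60.0, 'o'), (-3, 61.0, 'o'), (0, 60.0, 'o'), (3, 59.0, 'o'), (6, 60.0, 'o'), (9, 59.0, 'o'), (12, 59.0, 'o'), (15, 61.0, 'o'), (18, 60.0, 'o'), (21, 60.0, 'o'), (24, 59.0, 'o'), (27, 60.0, 'o'), (30, 60.0, 'o'), (33, 60.0, 'o')]
```

Profile in bay axes: the top runs from z 79 at y −16 to z 63 at y +19. The front bottom edge is therefore on the floor (y≈11) and the rear bottom edge rests on the rear rim (y≈−24). It also sits about 2 mm to −x. I'll grip the fin and slide it forward about 4 mm and +x 2 mm.

```bash
python3 - <<'E'
from h import *
go((571,-100,180,92.9),(571,-162,130,92.9),(571,-162,57.5,92.9))
E
```

```text
t 16.85 pos [453.7 124.5 218.4] rot [3.139 0.    1.627] F [0.9 0.1 0.1] w 42.7
[-0.2307, 0.1044, 0.0386] 0.0053
[-0.2926, 0.1008, 0.0886] 0.0053
[-0.2926, 0.1006, 0.1611] 0.0053
```

Call:
jog_arm(
  plan=[
    [[-0.05,0.022,0.01],0.005],
    [[-0.1,0.044,0.02],0.005],
    [[-0.15,0.065,0.03],0.005],
    [[-0.2,0.085,0.04],0.005],
    [[-0.25,0.1,0.06],0.005],
    [[-0.293,0.101,0.09],0.005],
    [[-0.293,0.101,0.12],0.005],
    [[-0.293,0.101,0.15],0.005],
    [[-0.293,0.101,0.161],0.005],
    [[-0.293,0.101,0.161],0.005],
    [[-0.293,0.101,0.161],0.005],
  ],
)

```text
time: 18.23
tool_pos: [570.9, -167.5, 57.3]
eef_rot: [3.14, 0.001, 1.616]
ft_force: [0.3, -1.1, 0.3]
gripper_width: 42.7
gripper_force: 0.0
```

Call:
jog_arm(
  plan=[
    [[0,0,0],0],
    [[0,0,0],0],
    [[0,0,0],0],
    [[0,0,0],0],
    [[0.001,0.001,-0.001],0],
    [[0.002,0.002,-0.001],0],
    [[0.004,0.002,-0.001],0],
    [[0.005,0.002,0],0],
    [[0.005,0.002,0],0],
  ],
  jaw=-1,
  force=30,
)

```text
time: 19.35
tool_pos: [572.0, -163.1, 56.8]
eef_rot: [3.141, 0.002, 1.615]
ft_force: [-1.6, -3.1, 7.0]
gripper_width: 13.3
gripper_force: 32.5
```

Call:
jog_arm(
  plan=[
    [[0,0,0],0],
    [[0,0,0],0],
    [[0,0,0],0],
    [[0,0,0],0],
    [[0,0,0],0],
    [[0,0,-0.02],0],
    [[0,0,-0.045],0],
    [[0.05,-0.02,-0.12],0],
    [[0.11,-0.04,-0.16],0],
    [[0.17,-0.06,-0.17],0],
    [[0.23,-0.1,-0.17],0],
    [[0.3,-0.1,-0.17],0],
    [[0.3,-0.1,-0.17],0],
    [[0.3,-0.1,-0.17],0],
  ],
  jaw=0,
)

```text
time: 21.1
tool_pos: [457.3, 137.8, 228.0]
eef_rot: [3.139, -0.0, 1.623]
ft_force: [0.8, -1.9, -0.2]
gripper_width: 42.5
gripper_force: 0.0
```

```bash
python3 look.py 10; python3 prof.py 10 | sed -n 3,6p
```

```text
t 21.1 pos [457.3 137.8 228. ] rot [ 3.139 -0.     1.623] F [ 0.8 -1.9 -0.2] w 42.5
[-0.3113, 0.097, 0.1822] 0.0019
side body 188 plane [ 2.000e-03 -6.500e-02  7.159e+01] rect [ 572.3 -163.1] [82.9 51.6] 2.4 z [64.6 71.2 79.1]
side fin 35 plane [ 0.322 -0.283 94.573] rect [ 570.6 -154.3] [12.9 35.2] 7.3 z [86.6 92.  97.1]
side plate 111 plane [-4.0000e-03  1.9000e-02  5.9262e+01] rect [ 573.2 -189.7] [154.9  51.1] 4.3 z [56.3 58.8 61.9]
top body 361 plane [ 1.0000e-02 -2.8200e-01  7.2454e+01] rect [ 569.5 -163. ] [84.8 51.1] 2.4 z [63.9 71.6 79.6]
top fin 72 plane [ 0.237 -0.249 95.857] rect [ 569.1 -155.3] [13.8 36.7] 1.4 z [86.6 92.5 98.3]
top plate 953 plane [-0.0000e+00  4.0000e-03  6.0105e+01] rect [ 570.6 -167.7] [153.3  83.1] 2.4 z [56.5 60.2 63.6]
(-38, -24) [(-33, 59.0, 'o'), (-30, 58.0, 'o'), (-27, 60.0, 'o'), (-24, 59.0, 'o'), (-21, 60.0, 'o'), (-18, 70.0, ''), (-15, 73.0, ''), (-12, 76.0, ''), (-9, 78.0, ''), (-6, 75.0, ''), (-3, 74.0, ''), (0, 72.0, ''), (3, 70.0, ''), (6, 73.0, ''), (9, 69.0, ''), (12, 67.0, ''), (15, 67.0, ''), (18, 66.0, ''), (21, 62.0, ''), (24, 60.0
[... 514 characters left out ...]
, (-24, 61.0, 'o'), (-21, 61.0, 'o'), (-18, 72.0, ''), (-15, 75.0, ''), (-12, 78.0, ''), (-9, 76.0, ''), (-6, 74.0, ''), (-3, 73.0, ''), (0, 75.0, ''), (3, 74.0, ''), (6, 71.0, ''), (9, 70.0, ''), (12, 66.0, ''), (15, 65.0, ''), (18, 65.0, ''), (21, 65.0, ''), (24, 62.0, ''), (27, 61.0, 'o'), (30, 62.0, 'o'), (33, 60.0, 'o')]
(24, 38) [(-33, 62.0, 'o'), (-30, 60.0, 'o'), (-27, 60.0, 'o'), (-24, 61.0, 'o'), (-21, 64.0, 'o'), (-18, 68.0, ''), (-12, 78.0, ''), (-9, 76.0, ''), (-6, 74.0, ''), (-3, 74.0, ''), (0, 73.0, ''), (3, 72.0, ''), (6, 71.0, ''), (9, 69.0, ''), (12, 66.0, ''), (15, 68.0, ''), (18, 66.0, ''), (21, 55.0, ''), (24, 68.0, ''), (27, 59.0, 'o'), (30, 60.0, 'o'), (33, 62.0, 'o')]
```

The rear bottom edge is now inside the rim (y≈−20.5). Now I'll press the rear top down with a forward drift.

```bash
python3 - <<'E'
from h import *
go((571.5,-100,180,92.9),(571.5,-178,130,92.9),(571.5,-178,60,92.9))
E
```

```text
t 21.2 pos [458.5 133.4 227. ] rot [3.140e+00 1.000e-03 1.617e+00] F [ 0.   0.5 -0.6] w 42.6
[-0.2383, 0.102, 0.0473] -0.0043
[-0.3162, 0.0983, 0.0974] -0.0043
[-0.3162, 0.0982, 0.1674] -0.0043
```

Call:
jog_arm(
  plan=[
    [[-0.05,0.022,0.01],0],
    [[-0.1,0.044,0.02],0],
    [[-0.15,0.065,0.03],0],
    [[-0.2,0.085,0.04],0],
    [[-0.25,0.098,0.06],0],
    [[-0.29,0.098,0.09],0],
    [[-0.316,0.098,0.12],0],
    [[-0.316,0.098,0.15],0],
    [[-0.316,0.098,0.167],0],
    [[-0.316,0.098,0.167],0],
    [[-0.316,0.098,0.17],0],
    [[-0.315,0.098,0.173],0],
    [[-0.314,0.098,0.176],0],
    [[-0.313,0.098,0.179],0],
    [[-0.313,0.098,0.179],0],
  ],
)

```text
time: 23.08
tool_pos: [571.1, -175.4, 48.3]
eef_rot: [3.14, 0.001, 1.616]
ft_force: [0.1, 0.0, -0.1]
gripper_width: 42.5
gripper_force: 0.0
```

Call:
jog_arm(
  plan=[
    [[0.001,0,0.003],0],
    [[0.001,0,0.006],0],
    [[0.001,0,0.009],0],
    [[0.001,0,0.009],0],
  ],
)

```text
time: 23.58
tool_pos: [570.2, -173.8, 39.8]
eef_rot: [-3.141, 0.001, 1.616]
ft_force: [-10.4, 2.5, 23.9]
gripper_width: 42.9
gripper_force: 12.1
```

Call:
jog_arm(
  plan=[
    [[0,0,-0.02],0],
    [[0,0,-0.06],0],
    [[0.03,0,-0.11],0],
    [[0.09,-0.02,-0.15],0],
    [[0.15,-0.04,-0.17],0],
    [[0.21,-0.07,-0.18],0],
    [[0.26,-0.1,-0.18],0],
    [[0.3,-0.1,-0.18],0],
    [[0.3,-0.1,-0.18],0],
    [[0.3,-0.1,-0.18],0],
  ],
  jaw=-1,
)

```text
time: 24.82
tool_pos: [457.1, 120.6, 218.1]
eef_rot: [3.141, 0.0, 1.616]
ft_force: [0.7, -0.4, 0.0]
gripper_width: -0.2
gripper_force: 0.0
```

```bash
python3 look.py 11; python3 prof.py 11 | sed -n 3,6p
```

```text
t 24.82 pos [457.1 120.6 218.1] rot [3.141 0.    1.616] F [ 0.7 -0.4  0. ] w -0.2
[-0.2934, 0.1007, 0.1722] -0.0054
side body 115 plane [-2.0000e-03  2.0000e-01  6.7594e+01] rect [ 573.4 -169.1] [45.8 91.9] 76.5 z [61.9 64.6 83.8]
side fin 18 plane [ 1.200e-01 -3.000e-03  8.765e+01] rect [ 572.4 -168.5] [12.9 32.8] 7.1 z [86.4 87.4 90.3]
side plate 215 plane [-3.000e-03  4.500e-02  6.023e+01] rect [ 573.2 -188.8] [155.   53.6] 4.4 z [55.9 59.  63.5]
top body 327 plane [-6.0000e-03  1.0000e-03  6.5907e+01] rect [ 569.2 -170.9] [82.1 47.6] 3.3 z [61.9 64.6 78.9]
top fin 52 plane [-3.1000e-02  4.0000e-03  8.8655e+01] rect [ 568.5 -168.3] [12.3 35.3] 2.0 z [86.5 88.3 91.9]
top plate 964 plane [-0.0000e+00  3.0000e-03  5.9931e+01] rect [ 570.7 -167.6] [153.1  82.5] 2.9 z [56.7 60.  63.1]
(-38, -24) [(-33, 61.0, 'o'), (-30, 59.0, 'o'), (-27, 59.0, 'o'), (-24, 60.0, 'o'), (-21, 61.0, ''), (-18, 64.0, ''), (-15, 65.0, ''), (-12, 63.0, ''), (-9, 66.0, ''), (-6, 66.0, ''), (-3, 65.0, ''), (0, 66.0, ''), (3, 65.0, ''), (6, 63.0, ''), (9, 63.0, ''), (12, 63.0, ''), (15, 63.0, ''), (18, 63.0, '')
[... 524 characters left out ...]
, (-24, 58.0, 'o'), (-21, 59.0, ''), (-18, 63.0, ''), (-15, 63.0, ''), (-12, 65.0, ''), (-9, 64.0, ''), (-6, 65.0, ''), (-3, 65.0, ''), (0, 64.0, ''), (3, 64.0, ''), (6, 65.0, ''), (9, 64.0, ''), (12, 64.0, ''), (15, 63.0, ''), (18, 64.0, ''), (21, 55.0, ''), (24, 58.0, 'o'), (27, 58.0, 'o'), (30, 60.0, 'o'), (33, 60.0, 'o')]
(24, 38) [(-33, 59.0, 'o'), (-30, 60.0, 'o'), (-27, 60.0, 'o'), (-24, 58.0, 'o'), (-21, 63.0, ''), (-18, 63.0, ''), (-15, 63.0, ''), (-12, 65.0, ''), (-9, 64.0, ''), (-6, 65.0, ''), (-3, 65.0, ''), (0, 65.0, ''), (3, 65.0, ''), (6, 65.0, ''), (9, 63.0, ''), (12, 64.0, ''), (15, 64.0, ''), (18, 65.0, ''), (21, 50.0, ''), (27, 58.0, 'o'), (30, 61.0, 'o'), (33, 60.0, 'o')]
```

View pics/c11.png

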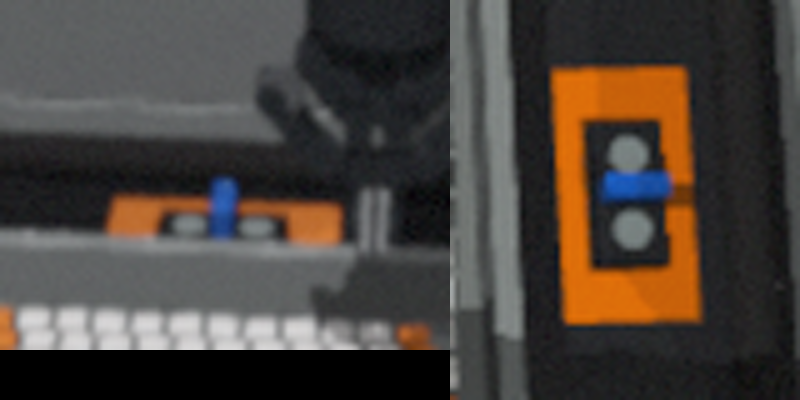

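The image shows the cassette level in the cavity (top crop (630,195)), with its top at 64 mm and fin at 88 mm, so it is fully home. Now I'll close the lid by going over it with shut fingers, down behind, and pushing along its arc.

```bash
cat > lid.py <<'E'
from h import *
import sys
def bay(by,z): return (573-0.0506*by,-168.5+0.9987*by,z,92.9)
def arc(th,over=3,r=150): # tool centre and reading
    return bay(-97+r*np.cos(th)-(6-over)*np.sin(th)-11, 100.5+r*np.sin(th)+(6-over)*np.cos(th)-20)
E
python3 - <<'E'
from lid import *
go((500,0,330,92.9),bay(-100,340),bay(-155,340),bay(-155,232))
E
```

```text
t 24.93 pos [457.3 119.8 217.8] rot [-3.141 -0.     1.614] F [ 0.4 -0.3  0.3] w 0.1
[-0.1215, 0.0375, -0.1122] -0.0076
[-0.393, 0.1039, -0.1222] -0.0076
[-0.448, 0.1043, -0.1222] -0.0076
[-0.448, 0.1044, -0.0142] -0.0076
```

Call:
jog_arm(
  plan=[
    [[-0.03,0.01,-0.04],0],
    [[-0.07,0.02,-0.08],0],
    [[-0.12,0.037,-0.122],0],
    [[-0.17,0.05,-0.122],0],
    [[-0.22,0.065,-0.122],0],
    [[-0.28,0.08,-0.122],0],
    [[-0.34,0.095,-0.122],0],
    [[-0.4,0.104,-0.122],0],
    [[-0.448,0.104,-0.122],0],
    [[-0.448,0.104,-0.122],0],
    [[-0.448,0.104,-0.122],0],
    [[-0.448,0.104,-0.09],-0.007],
    [[-0.448,0.104,-0.05],-0.007],
    [[-0.448,0.104,-0.014],-0.007],
    [[-0.448,0.104,-0.014],-0.007],
    [[-0.448,0.104,-0.014],-0.007],
  ],
)

```text
time: 26.92
tool_pos: [581.7, -321.4, 234.0]
eef_rot: [3.14, 0.001, 1.624]
ft_force: [0.3, 0.2, -0.3]
gripper_width: 0.2
gripper_force: 0.0
```

```bash
python3 - <<'E'
from lid import *
go(*[arc(t) for t in (1.55,1.4,1.25,1.1,.95,.8,.65,.5,.35,.2,.1,0)],arc(0,8))
E
```

```text
t 26.93 pos [ 581.7 -321.4  234. ] rot [3.140e+00 1.000e-03 1.624e+00] F [ 0.3  0.2 -0.3] w 0.2
[0.0453, -0.0008, 0.0034] 0.0021
[0.0677, -0.0008, 0.0051] 0.0021
[0.0896, -0.0008, 0.0101] 0.0021
[0.1105, -0.0007, 0.0183] 0.0021
[0.13, -0.0007, 0.0296] 0.0021
[0.1475, -0.0007, 0.0436] 0.0021
[0.1628, -0.0007, 0.0601] 0.0021
[0.1754, -0.0007, 0.0787] 0.0021
[0.1851, -0.0007, 0.099] 0.0021
[0.1917, -0.0008, 0.1205] 0.0021
[0.1942, -0.0008, 0.1353] 0.0021
[0.1953, -0.0008, 0.1503] 0.0021
[0.1953, -0.0008, 0.1553] 0.0021
```

Behind the lid with no contact. First half of the push.

Call:
jog_arm(
  plan=[
    [[0.02,-0.001,0.003],0],
    [[0.045,-0.001,0.003],0],
    [[0.056,-0.001,0.004],0],
    [[0.068,-0.001,0.005],0],
    [[0.079,-0.001,0.008],0],
    [[0.09,-0.001,0.01],0],
    [[0.1,-0.001,0.014],0],
    [[0.11,-0.001,0.018],0],
    [[0.12,-0.001,0.024],0],
    [[0.13,-0.001,0.03],0],
    [[0.139,-0.001,0.036],0],
    [[0.1475,-0.001,0.0435],0],
    [[0.1475,-0.001,0.0435],0],
  ],
)

```text
time: 28.55
tool_pos: [571.9, -173.3, 187.6]
eef_rot: [-3.14, -0.001, 1.624]
ft_force: [0.4, 0.1, -0.7]
gripper_width: -0.2
gripper_force: 0.0
```

```bash
python3 - <<'E'
from lid import *
go(*[arc(t) for t in (.65,.5,.35,.2,.1,0)],arc(0,8))
p,d=snap('side','s12');W=world('side',d);q=W[(W[...,0]>385)&(W[...,0]<520)&(W[...,1]>-280)&(W[...,1]<-60)&(W[...,2]>110)&(W[...,2]<300)]
A=np.c_[q[:,1],np.ones(len(q))];print(len(q),np.percentile(q[:,1],[2,50,98]),np.percentile(q[:,2],[2,50,98]))
E
```

```text
t 28.55 pos [ 571.9 -173.3  187.6] rot [-3.140e+00 -1.000e-03  1.624e+00] F [ 0.4  0.1 -0.7] w -0.2
[0.0144, 0.0014, 0.0139] 0.0027
[0.0269, 0.0015, 0.0326] 0.0027
[0.0366, 0.0015, 0.0529] 0.0027
[0.0431, 0.0016, 0.0744] 0.0027
[0.0456, 0.0016, 0.0892] 0.0027
[0.0467, 0.0016, 0.1041] 0.0027
[0.0467, 0.0016, 0.1091] 0.0027
728 [-260.03446375 -190.04042066 -142.13402388] [112.16403033 180.62331556 231.48734177]
```

The lid is at about 0.83 rad. Second half.

Call:
jog_arm(
  plan=[
    [[0.0075,0.001,0.007],0],
    [[0.0145,0.001,0.014],0],
    [[0.021,0.001,0.023],0],
    [[0.027,0.001,0.0325],0],
    [[0.032,0.001,0.0425],0],
    [[0.0365,0.001,0.053],0],
    [[0.04,0.001,0.0635],0],
    [[0.043,0.001,0.0745],0],
    [[0.0455,0.001,0.089],0],
    [[0.0465,0.001,0.098],0],
    [[0.0465,0.001,0.104],0],
    [[0.0465,0.001,0.107],0],
    [[0.0465,0.001,0.107],0],
  ],
)

```text
time: 30.22
tool_pos: [570.8, -128.0, 84.0]
eef_rot: [-3.141, 0.001, 1.623]
ft_force: [-12.4, 2.9, 26.9]
gripper_width: -0.0
gripper_force: 13.6
```

```bash
cat > lidz.py <<'E'
from lid import *
go(arc(0,8))
for n in('side','top'):
    p,d=snap(n,n+'13');W=world(n,d);dx=W[...,0]-570.6;dy=W[...,1]+167.7;c,s=np.cos(.0506),np.sin(.0506);bx=c*dx+s*dy;by=-s*dx+c*dy;h=W[...,2]
    for lo,hi in((-95,-80),(-60,-40),(0,20),(40,60),(65,80),(84,100)):
        m=(by>lo)&(by<hi)&(bx>-180)&(bx<180)&(h>60)&(h<135);q=h[m];print(n,(lo,hi),len(q),np.percentile(q,[10,50,90]).round(1) if len(q) else '')
E
python3 lidz.py
```

```text
t 30.23 pos [ 570.8 -128.    84. ] rot [-3.141e+00  1.000e-03  1.623e+00] F [-12.4   2.9  26.9] w -0.0
[0.0015, 0.0002, 0.0055] 0.0013
side (-95, -80) 161 [102.7 105.  107.2]
side (-60, -40) 268 [103.  105.5 107.8]
side (0, 20) 295 [103.9 106.2 108.8]
side (40, 60) 434 [102.8 105.4 116.8]
side (65, 80) 547 [ 71.8 102.2 106.9]
side (84, 100) 498 [64.7 82.1 99.4]
top (-95, -80) 0 
top (-60, -40) 0 
top (0, 20) 410 [104.4 107.1 109.9]
top (40, 60) 777 [103.8 106.5 109.5]
top (65, 80) 672 [103.9 106.6 109.1]
top (84, 100) 419 [ 63.5  88.  102.5]
```

The lid is flat at 106.5 mm. I'll retract and do a final check.

Call:
jog_arm(
  plan=[
    [[0,0,-0.01],0],
    [[0,0,-0.05],0],
    [[0,0,-0.1],0],
    [[0,0,-0.15],0],
    [[0,0,-0.15],0],
    [[0,0,-0.15],0],
  ],
)

```text
time: 31.08
tool_pos: [570.7, -128.4, 230.9]
eef_rot: [-3.141, 0.0, 1.622]
ft_force: [-0.5, 0.6, -1.5]
gripper_width: -0.1
gripper_force: 0.0
```

```bash
python3 lidz.py; python3 - <<'E'
from h import *
a=np.load('pics/side0.npz');b=np.load('pics/side13.npz');WA,WB=world('side',a['d']),world('side',b['d'])
for nm,(u,v,r) in dict(B=(342,262,18),C=(295,220,14),mug=(256,250,20),pw=(293,295,16),stapler=(392,257,22)).items():
    s=np.s_[v-r:v+r,u-r:u+r];print(nm,'colour diff',np.abs(a['p'][s].astype(int)-b['p'][s]).mean().round(1),'z med diff',np.median(np.abs(WA[s]-WB[s])[...,2]).round(1))
E
```

```text
t 31.07 pos [ 570.7 -128.4  230.9] rot [-3.141  0.     1.622] F [-0.5  0.6 -1.5] w -0.1
[0.0018, 0.0003, 0.1524] 0.001
side (-95, -80) 221 [103.1 105.5 107.5]
side (-60, -40) 326 [103.1 105.4 107.8]
side (0, 20) 324 [103.7 106.2 108.5]
side (40, 60) 400 [103.1 105.4 108. ]
side (65, 80) 589 [ 71.1 101.8 106.8]
side (84, 100) 484 [64.1 81.8 98.8]
top (-95, -80) 0 
top (-60, -40) 154 [103.8 106.7 109.2]
top (0, 20) 665 [104.5 107.4 110. ]
top (40, 60) 901 [103.9 106.6 109.2]
top (65, 80) 689 [104.  106.7 109.2]
top (84, 100) 427 [ 63.8  90.7 102.8]
B colour diff 6.5 z med diff 1.7
C colour diff 5.4 z med diff 2.0
mug colour diff 5.8 z med diff 1.6
pw colour diff 3.3 z med diff 1.6
stapler colour diff 5.1 z med diff 1.9
```

```bash
python3 -c "
from plant import ctrl
print(ctrl.sign_off())"
```

```text
the job is handed in; nothing more can be done
None
```

The job is handed in: cassette_a, the one that fits the 89 × 45 mm bay, sits fully home (it first jammed tilted and was levelled), the lid is shut flat, and the other two cassettes, the mug, the paperweight and the stapler show no change in the camera check, at about 31 s of the 72 s allowed.

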